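# Make up a two-layer casting mould and hold it shut in the press

## Task

Make up the mould for the next pour: gently lower the slotted steel divider plate onto the lower mould half in the hold-down press, over its guide pins, then lower the slotted aluminium upper mould half gently onto the plate, pouring gates up, each let go once it lies fully down. Then pull the press's spring-return handle down until the lever arm is level and keep it there, pressing the mould shut: the metal is poured next, so finish while still holding the handle. Leave the other things on the bench where they are.

Things in the scene. Friction and masses are not known exactly. Their poses are not given: they have to be found in the camera images.
- press: Bench hold-down press, fixed, grey base 245 x 150 x 12 mm. Origin on the bench below the mould's centre; x axis from the mould to the lever's pivot, y along the mould's long side, z up. On its bed is the fixed lower mould half, aluminium, 56 (x) x 110 (y) mm, from 20 to 46 mm above the bench.
- nest (a point): Centre of the lower mould half's top face, 46 mm above the bench; axes as the press. Two steel guide pins 8 mm thick stand on that face at y = -49 and +49 mm, 25 mm tall, the last 9 mm tapering to 3 mm.
- pivot (a point): Lever's pivot axis (along the press's y), at press x = +115 mm, y = 0, 99 mm above the bench, between two grey cheeks (42 mm over all in y, 34 mm in x, up to 114 mm above the bench).
- press_arm (a joint): Lever arm's angle q about the pivot, rad: 0 upright (a spring returns it there), growing as it is pulled over the mould to the press's -x; 1.571 level; stop 1.65. Grip axis is 200 mm from the pivot: press x = 115 - 200 sin q, height 99 + 200 cos q mm. Pull needed at the grip: 2 to 4 N; from about q = 1.46, where the foot meets the made-up mould, it rises, to about 17 N at level.
- grip: Black round handle grip at the end of the lever arm (steel bar 16 x 14 mm), 24 mm thick, 90 mm long, parallel to the press's y, only on the arm's -y side; it turns freely on its own axis, so it can be pinched across from above and turns in the fingers. Origin on its axis at mid-length, at press y = -57 mm; 299 mm above the bench when upright, 99 mm when level. Its x and z turn with it.
- foot: Lever's sprung foot, a rubber pad 28 mm across on a plunger, 115 mm from the pivot, face 36 mm from the arm's axis; origin on that axis. Arm upright: it points to the press's -x, face at press x = +79 mm, 214 mm above the bench. Arm level: it points down on the middle of the mould, pressed in about 13 of its 24 mm travel (1.6 N/mm, about 22 N).
- block: Wooden block 44 (x) x 100 (y) x 42 mm high, fixed on the bench, on which the divider plate lies at the start. Origin at the centre of its underside.
- divider: Divider plate, flat steel, 64 (x) x 110 (y) x 4 mm, about 0.2 kg, with an open slot 12 mm wide, 12 mm deep in the middle of each short end for the guide pins (2 mm play). Starts on the wooden block. Origin: centre of its underside, z up. Fits either way round; on the press it overhangs the mould 4 mm on both long sides.
- upper: Upper mould half, aluminium slab 56 (x) x 110 (y) x 26 mm, about 0.4 kg, with the same slots through its short ends and two round pouring gates (20 mm across, 3 mm high) on top at y = -30 and +30 mm. Starts flat on the bench, gates up. Origin: centre of its underside, z up. Fits either way round; seated, its underside is 50 mm above the bench.
- bowl: Bystander: stainless bowl of small castings, 136 mm across, 55 mm high. Origin at the centre of its underside.
- ingot_a: Bystander: tin ingot 100 x 48 x 18 mm lying on the bench. Origin at the centre of its underside.
- ingot_b: Bystander: a second such ingot, lying on the first. Origin at the centre of its underside.
- scraper: Bystander: scraper with wooden handle, 210 mm long, 18 mm high, lying along its x. Origin below the blade end of the handle.
- pliers: Bystander: pliers with red handles, 175 mm long, 12 mm high, lying along its x. Origin below the rivet.
- carton: Bystander: small white open box of brass castings, 70 x 70 x 32 mm. Origin at the centre of its underside.
- round_mould: Bystander: a spare round aluminium mould, 72 mm across, 31 mm high. Origin at the centre of its underside.
There are look-alikes about, which are no part of the job. What is meant by the divider is not blue, and is the smaller of those in its own colour.

How it is judged:
By the outcome, as a careful person would: the job done as asked, in the order asked, and still so for the second after the job is handed in, while the arm keeps its last pose, push and grip.
It also fails if it takes over 72 s, if anything falls off the work surface, if the arm or the gripper's body presses on something with over 40 N, if the wrist force passes 120 N, or if a joint passes its speed limit or range.

## Robot

A 7-joint arm with a two-finger parallel gripper is mounted at the origin on the work surface. World frame = base frame: x ahead of the robot, y to its left, z up, the work surface at z = 0. Lengths are in m, angles in rad, forces in N, time in s.
With the tool pointing down it reaches from about 0.4 to 0.85 m from the base axis. Payload 10.4 kg.
Tool frame: the origin (TCP) lies at the very end of the fingers, on their centre line; the grasp point (between the pads) lies 19 mm behind it; x points along the fingers, y is the direction in which the jaws open and shut, and the axes are right-handed (so a half turn about x gives the same grasp; the last joint's range is limited). The gripper opens to 85 mm and grips with 20 to 120 N. Pads are 22 mm wide; open, the fingers measure 114 mm over their backs; the gripper's body (76 mm by 85 mm) begins 54 mm behind the grasp point. The pads swing forward as they close: fully open they stand 13 mm farther back than shut.
Start: joints at [-1.137, 0.332, -0.065, 1.46, 0.022, 1.35, -0.088], TCP at [0.276, 0.561, 0.231] pointing down, gripper open.
Joint ranges: [-2.6, 2.6], [-0.5, 2.12], [-1.47, 1.34], [0.16, 2.42], [-1.27, 4.41], [0.06, 2.06], [-2.6, 2.6]. Speed limits (rad/s): [2.22, 2.22, 2.79, 2.79, 3.14, 3.14, 3.14].

## Interface

Orientations are given as a unit quaternion [x, y, z, w].
In Python, from workcell import monitor, camera, ticket, regions_of gives the robot as it stands.
- The arm moves only by the tool step_arm, never from a script. Its argument "increments" is a list of rows, each a list of 5 numbers: the finger opening in m, from 0 to 0.0854, then the shift along the world's x, y, z in m, then the turn about the world's z in rad. A call has 1 to 12 rows; each row shifts and turns the commanded pose from where the row before left it; what a row does not reach is not made up. A row lasts 1/12 s, in which the tool goes at most 41.7 mm and 7.16 degrees, less where a joint would pass 70% of its speed; a pose out of reach is approached as far as the arm can. A call with a gripper value outside its range is refused whole. The fingers move at their own pace and stop on an object; "force" is the grip in N (left out, the last holds). Time passes only in rows, so rows that do not move let the fingers close. It gives the time, the measured TCP pose, the force and the opening at its end, in the units of the state.
- monitor.get_obs(): the state, without advancing time (a new reading comes with each control period).
- camera(name): name is "side" or "top" or "wrist"; returns a dict with "color" (420x560x3 uint8, red, green, blue), "range_z" (420x560 float32, m along the optical axis (not along the pixel's ray), 0 where there is no reading), "fx", "fy", "cx", "cy" (pixels), "k1" (the pictures are not rectified: a ray, as slopes to the right and down, at radius r is drawn at 1 + k1 r^2 times it, then the intrinsics apply), "cam_to_world" (4x4, takes a point from camera to world coordinates). Camera axes: x right, y up, looking along -z (the intrinsics and any distortion apply to the point x, -y, -z); pixel columns grow to the right and rows downward; lengths in m; the calibration is good to about 2 mm. A picture is of the moment at which its call begins.
- ticket.hand_in(): hands the job in, once; it reports no verdict.
Trained networks look in a picture, given as the dict that the camera call returned (one of the last four; its "shot" number tells which), for a name from the list of things; names that differ only in an ending like _2 or _b are one class to them, and where a whole thing is asked for, a point or a joint stands for the part that bears it (a point fixed in the world has none). Each returns a list of dicts, best first, with "p" (0 to 1); they miss things now and then, are a little off and sometimes report something else, mostly with a low value. They report only what shows in the picture. A call takes as long as a camera call. They do not tell look-alikes from the thing itself.
- regions_of(picture, query): "region" (420x560 bool, what is visible of it) and "centre" ([row, column] in pixels, amid what is visible of it).
The state is a dict: "clock": time; "joint_pos": joint angles; "joint_velocities": joint speeds; "tau": joint torques, N m; "position": TCP position; "ee_rot": TCP orientation; "ft_force": force on the tool from outside, world axes, zero at the start; "torque": the same for the moment, N m; "grip_width": opening from 0.0 (shut) to 1.0 (fully open).
Only numpy, scipy, OpenCV 4.12 (cv2) and the standard library are available. Lean on these libraries where they do the work, as an engineer would, in place of code of your own. Each camera call takes 0.05 s, during which the arm holds its last target. There are 200 camera calls.

## Working session

There is one attempt and no reset: what is moved stays moved. The work goes in short steps, Python scripts to look and compute and a tool call to move; the robot and the scene stay as the last step left them, time stands still between calls to the robot, and variables do not carry over. Pictures are saved under pics/ and viewed, about 8 in all and at most 12, crops included, and the job is handed in when it is done.

Besides the shell and the picture viewer there is one more tool, called after "Request:" as a command line: name --pt "numbers of a row" for each row, then --argument value for the rest. step_arm: Moves the arm, as the interface text tells. Its arguments: {"type":"object","properties":{"increments":{"type":"array"},"force":{"type":"number"}},"required":["increments"]}

```bash
mkdir -p pics; ls
cat > h.py <<'E'
import numpy as np, cv2
from workcell import monitor, camera, ticket, regions_of
def save(p,name,crop=None,s=1):
    im=cv2.cvtColor(p["color"],cv2.COLOR_RGB2BGR)
    if crop: r0,r1,c0,c1=crop; im=im[r0:r1,c0:c1]
    cv2.imwrite("pics/"+name,cv2.resize(im,None,fx=s,fy=s,interpolation=cv2.INTER_CUBIC))
def cloud(p):
    h,w=p["range_z"].shape
    K=np.array([[p["fx"],0,p["cx"]],[0,p["fy"],p["cy"]],[0,0,1.]])
    c,r=np.meshgrid(np.arange(w),np.arange(h))
    q=cv2.undistortPoints(np.stack([c,r],-1).reshape(-1,1,2).astype(float),K,np.array([p["k1"],0,0,0.])).reshape(h,w,2)
    z=p["range_z"]; P=np.stack([q[...,0]*z,-q[...,1]*z,-z,np.ones_like(z)],-1)
    W=(P@p["cam_to_world"].T)[...,:3]; W[z==0]=np.nan
    return W
E
python3 - <<'E'
from h import *
o=monitor.get_obs(); print(o)
im=[]
for n in ["top","side"]:
    p=camera(n); save(p,n+"0.png",s=1.4); W=cloud(p); np.savez(n+"0.npz",W=W,c=p["color"])
    print(n,p["cam_to_world"].round(3).tolist())
    for t in ["press","press_arm","grip","foot","block","divider","upper","bowl","ingot_a","scraper","pliers","carton","round_mould"]:
        for d in regions_of(p,t)[:4]:
            m=d["region"]; q=W[m]; print(t,round(d["p"],2),np.round(d["centre"]),m.sum(),np.nanmedian(q,0).round(3),np.nanpercentile(q[:,2],[5,95]).round(3))
E
```

```text
pics
{'clock': 0.0, 'joint_pos': array([-1.13656741,  0.33289299, -0.06467858,  1.46093922,  0.02157975,
        1.34993868, -0.08849911]), 'joint_velocities': array([ 5.90235167e-04,  2.50649911e-04, -5.81092737e-04, -7.59466810e-04,
       -1.73759714e-05, -3.57816457e-04, -5.42795361e-04]), 'tau': array([ 9.11449911e-05, -6.25445151e+01,  4.91073809e-02, -3.91615355e+01,
        1.62816566e-02,  9.87592153e-03, -1.88060409e-05]), 'position': array([0.27553007, 0.56055515, 0.2305037 ]), 'ee_rot': array([ 0.15959841,  0.68883938, -0.16062874,  0.68864147]), 'ft_force': array([ 0.22893623, -0.50229984, -0.57720034]), 'torque': array([ 0.00504363, -0.03101588, -0.05285228]), 'grip_width': 0.9995606029281079}
top [[0.037, 0.976, -0.212, 0.213], [-0.999, 0.037, -0.008, -0.0], [-0.0, 0.213, 0.977, 1.591], [0.0, 0.0, 0.0, 1.0]]
press 0.95 [200. 272.] 3734 [0.608 0.034 0.017] [0.007 0.309]
press_arm 0.88 [156. 279.] 530 [0.648 0.02  0.305] [0.017 0.314]
press_arm 0.22 [198. 273.] 3666 [0.608 0.035 0.017] [0.007 0.309]
grip 0.57 [158. 285.] 269 [ 0.651 -0.011  0.309] [0.301 0.314]
grip 0.52
[... 2331 characters left out ...]
er 0.57 [196. 200.] 355 [0.436 0.43  0.01 ] [0.004 0.018]
scraper 0.36 [321. 307.] 959 [ 0.442 -0.29   0.025] [0.005 0.029]
pliers 0.63 [369. 330.] 676 [ 0.403 -0.446  0.009] [0.001 0.013]
pliers 0.45 [180. 307.] 51 [0.623 0.036 0.217] [0.21  0.225]
pliers 0.24 [332. 396.] 265 [ 0.623 -0.419  0.013] [0.001 0.019]
pliers 0.2 [197. 195.] 358 [0.424 0.431 0.01 ] [0.002 0.018]
carton 0.97 [284. 364.] 792 [ 0.656 -0.247  0.014] [0.001 0.032]
carton 0.75 [317. 408.] 650 [ 0.651 -0.41   0.035] [0.024 0.038]
carton 0.24 [180. 304.] 70 [0.622 0.036 0.216] [0.205 0.225]
round_mould 0.67 [201. 273.] 311 [0.647 0.245 0.024] [0.003 0.03 ]
round_mould 0.22 [195. 200.] 389 [0.44  0.431 0.01 ] [0.001 0.018]
```

View pics/top0.png

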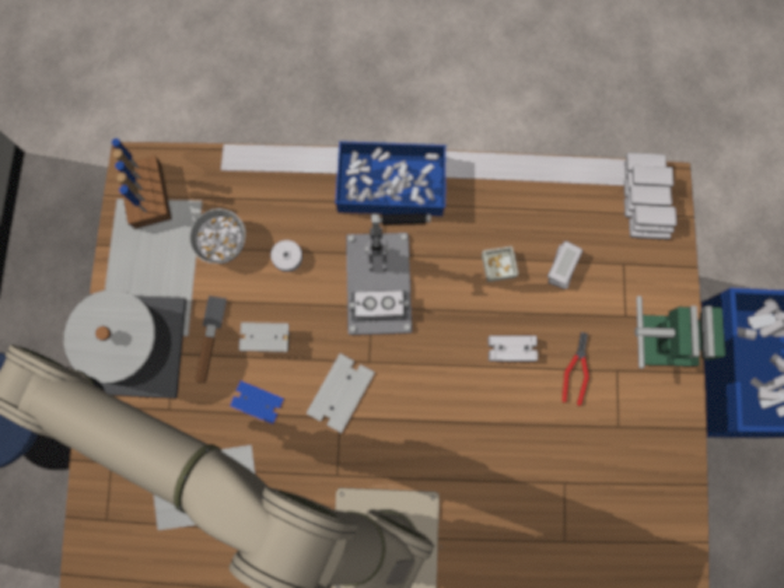

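View pics/side0.png

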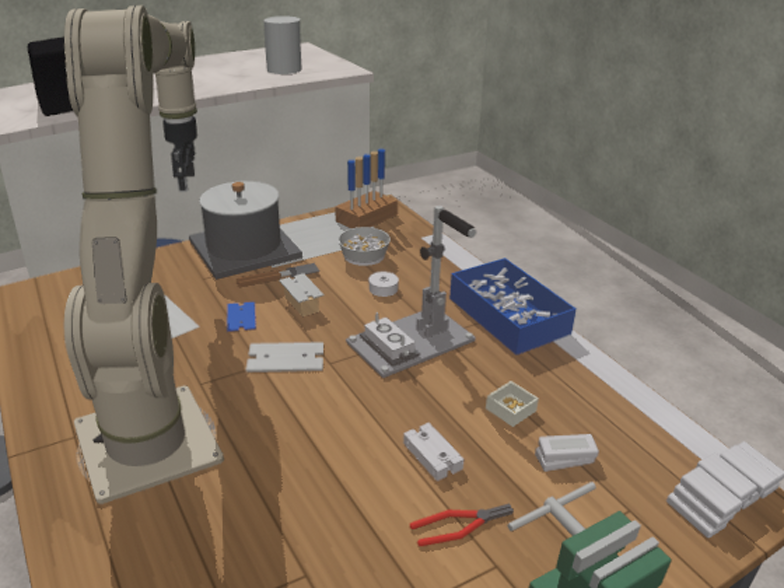

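Top view (original pixels): plates that could be the divider are the steel one on the block (238,190), the blue one (286,183) and a larger grey one (279,240). The description picks the one at (238,190). The upper half is at (253,369), with the round mould at (182,207) the only thing like it. The mould in the press (216,271) already shows pins and two round recesses. Next I check the choice in a close crop and measure sizes and yaws.

Run:
```python
from h import *
W=np.load("top0.npz")["W"]
for n in ["top","side"]:
    p=camera(n); W=cloud(p)
    for t,zr in [("divider",None),("upper",None),("press",None)]:
        for d in regions_of(p,t)[:3]:
            q=W[d["region"]]; q=q[~np.isnan(q[:,0])]; m=np.median(q[:,2]); q=q[abs(q[:,2]-m)<.008]
            if t=="press": q=W[d["region"]]; q=q[(q[:,2]<.017)&(q[:,2]>.004)]
            (c,s,a)=cv2.minAreaRect(q[:,:2].astype(np.float32)); print(n,t,np.round(d["centre"]),np.round(c,4),np.round(s,4),round(a,1),round(float(m),4))
    if n=="top": save(p,"crop.png",(180,310,150,420),2.9)
    # pins / mould region
    g=(W[...,2]>.040)&(W[...,2]<.052)&(abs(W[...,0]-.54)<.06)&(abs(W[...,1]-.03)<.08)
    print(cv2.minAreaRect(W[g][:,:2].astype(np.float32)),g.sum())
    g=(W[...,2]>.29)&(abs(W[...,0]-.65)<.08)&(abs(W[...,1]-.0)<.12); q=W[g][:,:2]
    print("grip",cv2.minAreaRect(q.astype(np.float32)),g.sum())
```

```text
top divider [280. 246.] [0.3314 0.1187] [0.0937 0.161 ] 64.0 0.0071
top divider [239. 189.] [0.4488 0.2988] [0.1119 0.0654] 89.1 0.0469
top divider [286. 182.] [0.3003 0.3147] [0.1111 0.0668] 67.9 0.0053
top upper [169. 156.] [0.6847 0.4326] [0.1239 0.1258] 79.5 0.0398
top upper [190. 405.] [ 0.6519 -0.4021] [0.0493 0.1014] 64.7 0.0363
top press [200. 273.] [0.6155 0.0425] [0.2869 0.1501] 3.8 0.0175
((0.5377049446105957, 0.03575253114104271), (0.05785747990012169, 0.13028794527053833), 4.210883140563965) 513
grip ((0.6519275903701782, -0.00638623908162117), (0.024722972884774208, 0.11373831331729889), 0.5778056383132935) 332
side divider [223. 173.] [0.3014 0.3082] [0.1157 0.061 ] 68.9 0.0017
side divider [205. 215.] [0.4498 0.297 ] [0.0657 0.1191] 0.5 0.0442
side upper [321. 308.] [ 0.449  -0.2802] [0.0598 0.1151] 0.3 0.0243
side press [239. 301.] [0.5963 0.0366] [0.2492 0.1558] 4.3 0.0268
side press [371. 329.] [ 0.4078 -0.4427] [0.0573 0.1709] 71.9 0.0098
((0.5389125347137451, 0.032266635447740555), (0.06097106263041496, 0.11375686526298523), 4.623486042022705) 426
grip ((0.6548100113868713, -0.009130757302045822), (0.024721352383494377, 0.12103752046823502), 4.490653991699219) 285
```

View pics/crop.png

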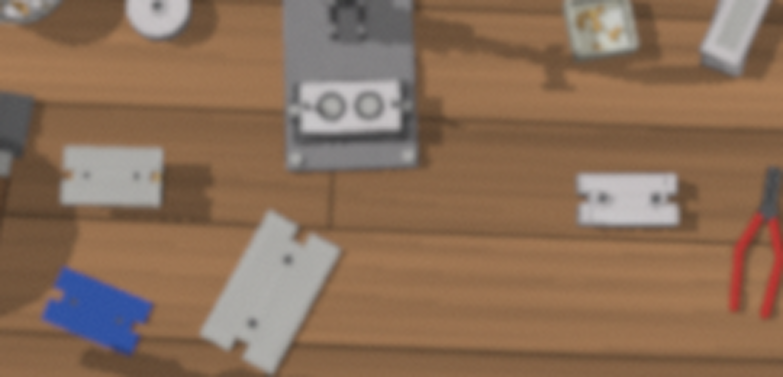

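The crop confirms it: the plate at original pixel (238,190) is steel, slotted, lying on the block, and measures 64x110. The large grey plate and the blue one are look-alikes. The upper half with its slots is at (253,369). Moving above the plate.

Request:
step_arm --pt "0.085 0.0145 -0.0218 0 -0.093" --pt "0.085 0.0145 -0.0218 0 -0.093" --pt "0.085 0.0145 -0.0218 0 -0.093" --pt "0.085 0.0145 -0.0218 0 -0.093" --pt "0.085 0.0145 -0.0218 0 -0.093" --pt "0.085 0.0145 -0.0218 0 -0.093" --pt "0.085 0.0145 -0.0218 0 -0.093" --pt "0.085 0.0145 -0.0218 0 -0.093" --pt "0.085 0.0145 -0.0218 0 -0.093" --pt "0.085 0.0145 -0.0218 0 -0.093" --pt "0.085 0.0145 -0.0218 0 -0.093" --pt "0.085 0.0145 -0.0218 0 -0.09" --force 40

```text
clock: 2.8
position: [0.4502, 0.2982, 0.2315]
ee_rot: [0.501, 0.499, -0.501, 0.499]
ft_force: [0.3, -0.1, -0.4]
grip_width: 0.993
```

Request:
step_arm --pt "0.085 0 0 0 0" --pt "0.085 0 0 0 0" --pt "0.085 0 0 0 0"

```text
clock: 3.05
position: [0.4493, 0.2999, 0.2314]
ee_rot: [0.499, 0.501, -0.499, 0.5]
ft_force: [0.2, -0.4, 0.6]
grip_width: 0.994
```

```bash
cat >> h.py <<'E'
from scipy.spatial.transform import Rotation as Ro
def st():
    o=monitor.get_obs(); R=Ro.from_quat(o["ee_rot"]).as_matrix()
    print("t",round(o["clock"],2),"p",o["position"].round(4),"jaw",round(np.degrees(np.arctan2(R[1,1],R[0,1])),2),"x",R[:,0].round(3),"F",o["ft_force"].round(1),"g",round(o["grip_width"],3),"j",o["joint_pos"].round(2)); return o
def rect(W,m):
    q=W[m]; q=q[~np.isnan(q[:,0])]; c,s,a=cv2.minAreaRect(q[:,:2].astype(np.float32))
    if s[0]>s[1]: a-=90
    return np.round(c,4),np.round(s,4),round(a,2),len(q)
E
python3 - <<'E'
from h import *
st(); p=camera("wrist"); save(p,"w1.png"); W=cloud(p)
print(p["cam_to_world"].round(3).tolist(),p["fx"])
for d in regions_of(p,"divider")[:2]:
    m=d["region"]; z=np.nanmedian(W[m][:,2]); print(d["p"],np.round(d["centre"]),z, rect(W,m), rect(W,m&(abs(W[...,2]-z)<.004)))
E
```

```text
t 3.05 p [0.4493 0.2999 0.2314] jaw 0.14 x [-0.  0. -1.] F [ 0.2 -0.4  0.6] g 0.994 j [-0.88  0.14  0.22  1.7  -0.03  1.31 -0.64]
[[1.0, -0.003, -0.001, 0.45], [0.003, 0.964, 0.265, 0.366], [-0.0, -0.265, 0.964, 0.374], [0.0, 0.0, 0.0, 1.0]] 378.76340435821464
0.96 [184. 278.] 0.04607371157669046 (array([0.4485, 0.2874]), array([0.0747, 0.1293]), 1.7, 8570) (array([0.449 , 0.2967]), array([0.0642, 0.1104]), 1.0, 8484)
0.8 [339. 195.] 0.005657246549030659 (array([0.3507, 0.1829]), array([0.2623, 0.1504]), -3.78, 5633) (array([0.3318, 0.117 ]), array([0.0937, 0.1585]), 63.65, 5539)
```

View pics/w1.png

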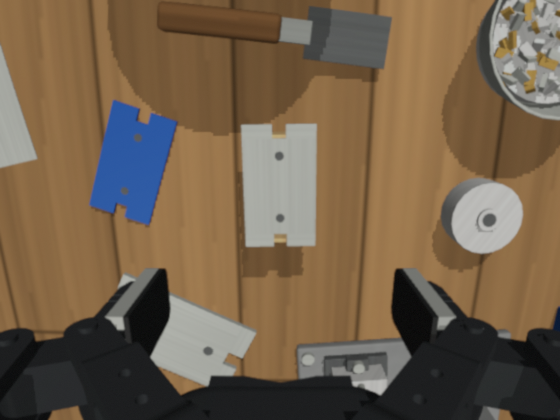

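The wrist view shows the plate at pixel (184,278), long side along y, centre about (0.449, 0.297). The blue and the large plates are at the left. Now I measure the press with the same camera geometry before picking.

Request:
step_arm --pt "0.085 0.01 -0.033 0 0.009" --pt "0.085 0.01 -0.033 0 0.009" --pt "0.085 0.011 -0.033 0 0.009" --pt "0.085 0.011 -0.033 0 0.009" --pt "0.085 0.011 -0.033 0 0.009" --pt "0.085 0.012 -0.034 0 0.009" --pt "0.085 0.012 -0.034 0 0.009" --pt "0.085 0.012 -0.034 0 0.009" --pt "0.085 0 0 0 0" --pt "0.085 0 0 0 0" --pt "0.085 0 0 0 0"

```text
clock: 4.07
position: [0.5385, 0.0337, 0.2312]
ee_rot: [0.481, 0.519, -0.481, 0.518]
ft_force: [0.3, 1.2, 0.3]
grip_width: 0.992
```

Run:
```python
from h import *
st(); p=camera("wrist"); save(p,"w2.png"); W=cloud(p); np.savez("w2.npz",W=W,c=p["color"])
for zlo,zhi in [(.042,.0505),(.0535,.075),(.2,.24),(.006,.016)]:
    m=(W[...,2]>zlo)&(W[...,2]<zhi)&(abs(W[...,0]-.56)<.2)&(abs(W[...,1]-.03)<.1)
    n,l,s,c=cv2.connectedComponentsWithStats(m.astype(np.uint8))
    for i in range(1,n):
        if s[i,4]>25: print(zlo,c[i].round(),rect(W,l==i),np.nanmean(W[l==i],0).round(4),np.nanmax(W[l==i][:,2]).round(4))
```

```text
t 4.07 p [0.5385 0.0337 0.2312] jaw 4.28 x [-0.  0. -1.] F [0.3 1.2 0.3] g 0.992 j [-0.55  0.14  0.45  1.71 -0.06  1.3  -0.01]
0.042 [280. 178.] (array([0.5382, 0.0355]), array([0.0563, 0.11  ]), 4.14, 7656) [0.538  0.0381 0.0462] 0.0504
0.042 [396. 162.] (array([0.6449, 0.0626]), array([0.0383, 0.0077]), -71.59, 103) [0.6386 0.0612 0.0454] 0.0505
0.042 [394. 198.] (array([0.642 , 0.0288]), array([0.0266, 0.0083]), -60.34, 95) [0.6412 0.0285 0.0454] 0.0504
0.042 [378. 199.] (array([0.6278, 0.0264]), array([0.0075, 0.0066]), -47.4, 29) [0.6279 0.0261 0.0425] 0.0434
0.0535 [280. 126.] (array([0.5348, 0.0848]), array([0.0064, 0.0072]), 4.38, 78) [0.5348 0.085  0.0665] 0.0718
0.0535 [405. 164.] (array([0.6458, 0.0638]), array([0.0267, 0.0076]), -67.18, 180) [0.6407 0.0622 0.0636] 0.075
0.0535 [399. 203.] (array([0.6427, 0.0296]), array([0.017 , 0.0071]), -54.8, 165) [0.6401 0.0287 0.0641] 0.075
0.0535 [279. 239.] (array([ 0.5413, -0.0121]), array([0.0054, 0.0072]), 89.32, 91) [ 0.5413 -0.0116  0.0639] 0.0723
0.2 [502. 253.] (array([0.6379, 0.0427]), array([0.0441, 0.0278]), -86.88, 6131)
[... 215 characters left out ...]
 920) [0.3848 0.1068 0.0066] 0.0085
0.006 [141.  68.] (array([0.4028, 0.1262]), array([0.014 , 0.0076]), -65.57, 44) [0.4022 0.1259 0.0067] 0.008
0.006 [344. 164.] (array([0.5951, 0.0395]), array([0.245 , 0.1512]), -85.99, 21733) [0.5996 0.0501 0.012 ] 0.016
0.006 [119. 135.] (array([0.3799, 0.0608]), array([0.0348, 0.0246]), -21.78, 289) [0.3797 0.0622 0.0066] 0.0081
0.006 [109. 126.] (array([0.3701, 0.0709]), array([0.011 , 0.0059]), -31.9, 32) [0.3706 0.0705 0.0066] 0.0079
0.006 [125. 144.] (array([0.3869, 0.0545]), array([0.0101, 0.0059]), -68.82, 34) [0.3861 0.0546 0.0067] 0.0086
0.006 [458. 190.] (array([0.7154, 0.0338]), array([0.0055, 0.0114]), 2.83, 41) [0.7155 0.0345 0.0117] 0.0139
```

View pics/w2.png

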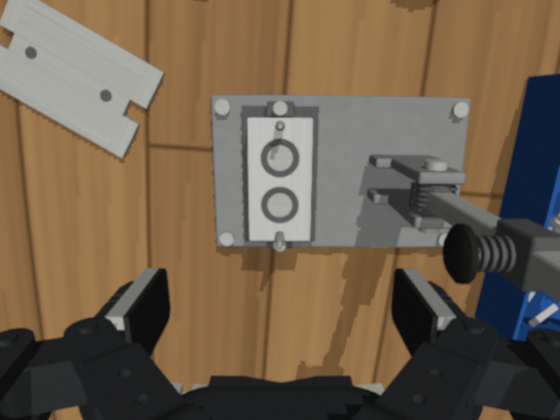

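The view shows the lower mould at pixel (178,280) and its pins at (126,280) and (239,279). Nest is about (0.538, 0.036) with yaw 4.0°. Now picking the plate.

Request:
step_arm --pt "0.085 -0.011 0.033 0 -0.007" --pt "0.085 -0.011 0.033 0 -0.007" --pt "0.085 -0.011 0.033 0 -0.007" --pt "0.085 -0.011 0.033 0 -0.007" --pt "0.085 -0.011 0.033 0 -0.007" --pt "0.085 -0.011 0.033 0 -0.007" --pt "0.085 -0.011 0.033 -0.02 -0.007" --pt "0.085 -0.0125 0.032 -0.03 -0.008" --pt "0.085 0 0 -0.035 0" --pt "0.085 0 0 -0.035 0" --pt "0.085 0 0 -0.03 0" --pt "0.085 0 0 0 0"

```text
clock: 5.12
position: [0.4459, 0.292, 0.0783]
ee_rot: [0.492, 0.505, -0.498, 0.504]
ft_force: [-0.7, -0.9, -0.7]
grip_width: 0.999
```

```bash
python3 -c "
from h import *
st()"
```

```text
t 5.12 p [0.4459 0.292  0.0783] jaw 1.13 x [-0.007 -0.006 -1.   ] F [-0.7 -0.9 -0.7] g 0.999 j [-0.86  0.28  0.22  1.88 -0.07  1.   -0.59]
```

Request:
step_arm --pt "0.085 0 0 0 0" --pt "0.085 0 0 0 0"

```text
clock: 5.28
position: [0.4507, 0.2939, 0.0858]
ee_rot: [0.496, 0.504, -0.495, 0.504]
ft_force: [0.3, -0.2, -0.0]
grip_width: 1.0
```

Request:
step_arm --pt "0.085 -0.001 0.002 -0.015 0" --pt "0.085 0 0 -0.015 0" --pt "0.085 0 0 -0.015 0" --pt "0.085 0 0 -0.01 0" --pt "0.085 0 0 0 0" --pt "0.085 0 0 0 0"

```text
clock: 5.78
position: [0.4497, 0.2951, 0.0301]
ee_rot: [0.496, 0.504, -0.495, 0.504]
ft_force: [0.2, -0.0, -0.1]
grip_width: 0.994
```

Request:
step_arm --pt "0.085 -0.0005 0.0015 -0.004 0.002" --pt "0.085 0 0 0 0" --pt "0.06 0 0 0 0" --pt "0.05 0 0 0 0" --pt "0.05 0 0 0 0" --pt "0.05 0 0 0 0" --pt "0.05 0 0 0 0" --pt "0.05 0 0 0 0" --force 40

```text
clock: 6.45
position: [0.4489, 0.2963, 0.0257]
ee_rot: [0.496, 0.505, -0.495, 0.504]
ft_force: [-1.9, -1.4, 5.8]
grip_width: 0.734
```

```bash
python3 -c "
from h import *
st()"
```

```text
t 6.45 p [0.4489 0.2963 0.0257] jaw 1.03 x [ 0.     0.001 -1.   ] F [-1.9 -1.4  5.8] g 0.734 j [-0.85  0.36  0.21  1.91 -0.1   0.88 -0.57]
```

Request:
step_arm --pt "0.05 0 0 0.01 0" --pt "0.05 0 0 0.02 0" --pt "0.05 0 0 0.03 0" --pt "0.05 0 0 0.03 0" --pt "0.05 0.004 -0.011 0.03 0.002" --pt "0.05 0.009 -0.025 0.02 0.005" --pt "0.05 0.01 -0.03 0 0.006" --pt "0.05 0.011 -0.032 0 0.006" --pt "0.05 0.011 -0.032 0 0.006" --pt "0.05 0.011 -0.032 0 0.006" --pt "0.05 0.011 -0.032 0 0.006" --pt "0.05 0.011 -0.032 0 0.006"

```text
clock: 7.45
position: [0.5268, 0.0683, 0.1656]
ee_rot: [0.485, 0.515, -0.484, 0.515]
ft_force: [0.3, 0.4, -2.4]
grip_width: 0.737
```

Request:
step_arm --pt "0.05 0.008 -0.023 0 0.005" --pt "0.05 0.0035 -0.0115 0 0.004" --pt "0.05 0 0 0 0" --pt "0.05 0 0 0 0" --pt "0.05 0 0 0 0"

```text
clock: 7.87
position: [0.5379, 0.0367, 0.1651]
ee_rot: [0.482, 0.518, -0.482, 0.517]
ft_force: [0.4, 0.6, -2.7]
grip_width: 0.734
```

Run:
```python
from h import *
o=st(); p=camera("wrist"); save(p,"w3.png"); W=cloud(p)
m=(W[...,2]>o["position"][2]+.012)&(W[...,2]<o["position"][2]+.026)&(abs(W[...,0]-o["position"][0])<.029)
n,l,s,c=cv2.connectedComponentsWithStats(m.astype(np.uint8))
for i in range(1,n):
    if s[i,4]>300: print(c[i].round(),s[i],rect(W,l==i),np.nanmean(W[l==i],0).round(4))
for d in regions_of(p,"divider")[:2]:
    m=d["region"]; z=np.nanmedian(W[m][:,2]); print(d["p"],np.round(d["centre"]),z, rect(W,m&(abs(W[...,2]-z)<.004)))
```

```text
t 7.87 p [0.5379 0.0367 0.1651] jaw 4.07 x [-0.     0.001 -1.   ] F [ 0.4  0.6 -2.7] g 0.734 j [-0.53  0.19  0.43  1.8  -0.09  1.17 -0.01]
[282. 258.] [  198   140   182   247 38074] (array([0.5379, 0.0444]), array([0.058 , 0.0999]), 0.0, 38074) [0.5379 0.0504 0.1853]
0.86 [257. 277.] 0.18532645841834766 (array([0.5375, 0.0449]), array([0.0646, 0.0947]), 4.02, 41544)
0.7 [85. 56.] 0.005807161061011701 (array([0.3499, 0.107 ]), array([0.0943, 0.1186]), 63.71, 14643)
```

View pics/w3.png

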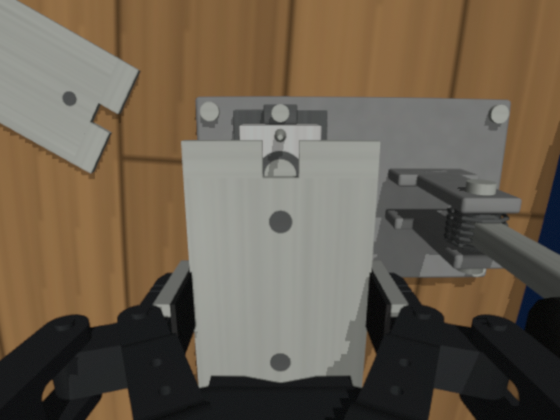

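The plate hangs square and centred to within 1 mm: its far slot (150,280) lines up with pin (135,281). Lowering.

Request:
step_arm --pt "0.05 0 -0.001 -0.02 0" --pt "0.05 0 0 -0.025 0" --pt "0.05 0 0 -0.025 0" --pt "0.05 0 0 -0.018 0" --pt "0.05 0 0 -0.01 0" --pt "0.05 0 0 0 0" --pt "0.05 0 0 0 0"

```text
clock: 8.55
position: [0.5383, 0.035, 0.0673]
ee_rot: [0.482, 0.517, -0.482, 0.517]
ft_force: [0.4, -0.5, -1.9]
grip_width: 0.737
```

Run:
```python
from h import *
o=st(); p=camera("wrist"); save(p,"w4.png"); W=cloud(p)
for d in regions_of(p,"divider")[:1]:
    m=d["region"]; z=np.nanmedian(W[m][:,2]); print(d["p"],np.round(d["centre"]),z, rect(W,m&(abs(W[...,2]-z)<.004)))
m=(W[...,2]>.0545)&(W[...,2]<.075)&(np.hypot(W[...,0]-.5348,W[...,1]-.0848)<.008)
print(rect(W,m),W[m].mean(0))
```

```text
t 8.55 p [0.5383 0.035  0.0673] jaw 4.05 x [-0. -0. -1.] F [ 0.4 -0.5 -1.9] g 0.737 j [-0.51  0.31  0.41  1.89 -0.15  0.97  0.04]
0.76 [255. 278.] 0.08754840780066162 (array([0.5381, 0.0428]), array([0.0649, 0.0958]), 4.03, 41871)
(array([0.5346, 0.0846]), array([0.0076, 0.0077]), 48.85, 354) [0.53461116 0.08520128 0.06609011]
```

Request:
step_arm --pt "0.05 0 0.0005 -0.006 0" --pt "0.05 0 0 -0.006 0" --pt "0.05 0 0 -0.006 0" --pt "0.05 0 0 -0.006 0" --pt "0.05 0 0 -0.005 0" --pt "0.05 0 0 -0.004 0" --pt "0.05 0 0 -0.002 0" --pt "0.05 0 0 0 0" --pt "0.05 0 0 0 0"

```text
clock: 9.4
position: [0.5383, 0.035, 0.0319]
ee_rot: [0.482, 0.517, -0.482, 0.517]
ft_force: [0.4, -0.3, -1.7]
grip_width: 0.734
```

Request:
step_arm --pt "0.05 0 0 -0.001 0" --pt "0.05 0 0 -0.001 0" --pt "0.05 0 0 0 0" --pt "0.05 0 0 0 0"

```text
clock: 9.73
position: [0.5383, 0.0351, 0.03]
ee_rot: [0.482, 0.517, -0.482, 0.517]
ft_force: [-0.6, -0.3, -2.2]
grip_width: 0.73
```

Request:
step_arm --pt "0.05 0 0 -0.0007 0" --pt "0.05 0 0 0 0" --pt "0.05 0 0 0 0"

```text
clock: 9.98
position: [0.5384, 0.0351, 0.0298]
ee_rot: [0.482, 0.517, -0.482, 0.517]
ft_force: [-1.6, -0.3, 5.1]
grip_width: 0.731
```

The force has risen to +5 N, so it is seated. Release, then rise and check.

Request:
step_arm --pt "0.07 0 0 0 0" --pt "0.08 0 0 0 0" --pt "0.085 0 0 0 0" --pt "0.085 0 0 0 0" --pt "0.085 0 0 0.02 0" --pt "0.085 0 0 0.03 0" --pt "0.085 0 0 0.035 0" --pt "0.085 0 0 0.04 0" --pt "0.085 0 0 0.04 0" --pt "0.085 0 0 0.035 0" --pt "0.085 0 0 0 0" --pt "0.085 0 0 0 0"

```text
clock: 10.98
position: [0.5394, 0.0352, 0.2314]
ee_rot: [0.484, 0.516, -0.481, 0.518]
ft_force: [-0.1, 0.6, -0.8]
grip_width: 0.991
```

```bash
cat >> h.py <<'E'
def pressview(name,zlo,zhi):
    o=st(); p=camera("wrist"); save(p,name); W=cloud(p)
    m=(W[...,2]>zlo)&(W[...,2]<zhi)&(abs(W[...,0]-.538)<.05)&(abs(W[...,1]-.036)<.065)
    q=W[m]; A=np.c_[q[:,:2]-[.538,.036],np.ones(len(q))]; f=np.linalg.lstsq(A,q[:,2],rcond=None)[0]
    print(rect(W,m),"plane",f.round(4))
    for y,x in [(.0849,.5346),(-.0129,.5414)]:
        k=(W[...,2]>zhi+.001)&(np.hypot(W[...,0]-x,W[...,1]-y)<.009)
        if k.sum()>10: print("pin",W[k].mean(0).round(4),W[k][:,2].max().round(4))
E
python3 -c "
from h import *
pressview('w5.png',.046,.056)"
```

```text
t 10.98 p [0.5394 0.0352 0.2314] jaw 4.01 x [ 0.004  0.001 -1.   ] F [-0.1  0.6 -0.8] g 0.991 j [-0.55  0.14  0.44  1.71 -0.06  1.3  -0.02]
(array([0.5388, 0.0352]), array([0.0642, 0.1106]), 3.97, 8924) plane [-0.0007 -0.0008  0.05  ]
pin [0.5347 0.0848 0.0663] 0.0716
pin [ 0.5417 -0.0117  0.0651] 0.0721
```

View pics/w5.png

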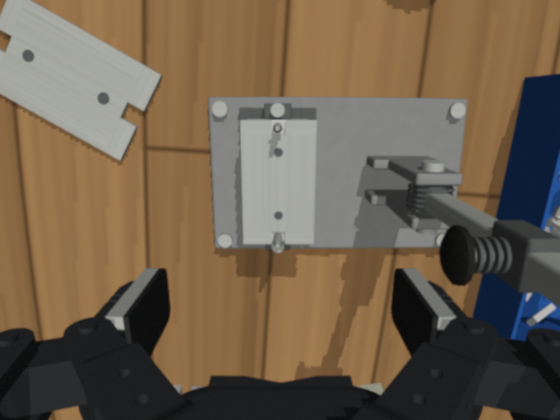

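The plate lies flat, its top at 50 mm with no tilt, and both pins (127,278) and (240,278) sit in its slots. Now to the upper half.

Request:
step_arm --pt "0.085 -0.008 -0.026 0 -0.007" --pt "0.085 -0.009 -0.032 0 -0.007" --pt "0.085 -0.009 -0.032 0 -0.007" --pt "0.085 -0.009 -0.032 0 -0.007" --pt "0.085 -0.009 -0.032 0 -0.007" --pt "0.085 -0.009 -0.032 0 -0.007" --pt "0.085 -0.009 -0.032 0 -0.007" --pt "0.085 -0.009 -0.032 0 -0.007" --pt "0.085 -0.009 -0.032 0 -0.007" --pt "0.085 -0.009 -0.032 0 -0.007" --pt "0.085 0 0 0 0" --pt "0.085 0 0 0 0"

```text
clock: 12.03
position: [0.4476, -0.2805, 0.2278]
ee_rot: [-0.5, -0.5, 0.502, -0.498]
ft_force: [-0.1, 0.4, -0.8]
grip_width: 0.994
```

Request:
step_arm --pt "0.085 0 0 0 0" --pt "0.085 0 0 0 0"

```text
clock: 12.2
position: [0.4495, -0.2775, 0.2284]
ee_rot: [0.499, 0.501, -0.5, 0.5]
ft_force: [0.6, 0.5, -0.3]
grip_width: 0.997
```

Run:
```python
from h import *
o=st(); p=camera("wrist"); save(p,"w6.png"); W=cloud(p)
for d in regions_of(p,"upper")[:3]:
    m=d["region"]; z=np.nanmedian(W[m][:,2]); print(d["p"],np.round(d["centre"]),z, rect(W,m&(abs(W[...,2]-z)<.005)))
m=(W[...,2]>.021)&(W[...,2]<.0275)&(np.hypot(W[...,0]-.447,W[...,1]+.28)<.075); print(rect(W,m))
```

```text
t 12.2 p [ 0.4495 -0.2775  0.2284] jaw 0.12 x [-0.001  0.001 -1.   ] F [ 0.6  0.5 -0.3] g 0.997 j [-0.19  0.13  0.72  1.75 -0.09  1.3   0.55]
0.61 [178. 278.] 0.026151673379676 (array([ 0.4485, -0.2802]), array([0.0562, 0.11  ]), 1.87, 6668)
(array([ 0.4485, -0.2802]), array([0.0562, 0.11  ]), 1.87, 5869)
```

View pics/w6.png

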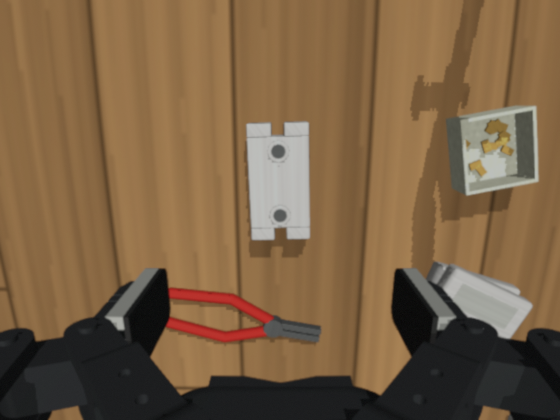

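The upper half is at pixel (178,278), gates up, centre (0.4485, -0.2802), yaw +1.9°. Nothing is close enough to be in the way of the jaws.

Request:
step_arm --pt "0.085 -0.001 -0.0027 -0.025 0.03" --pt "0.085 0 0 -0.035 0" --pt "0.085 0 0 -0.035 0" --pt "0.085 0 0 -0.035 0" --pt "0.085 0 0 -0.03 0" --pt "0.085 0 0 -0.02 0" --pt "0.085 0 0 0 0" --pt "0.085 0 0 0 0" --pt "0.085 0 0 0 0"

```text
clock: 13.05
position: [0.4492, -0.2818, 0.0506]
ee_rot: [0.493, 0.507, -0.492, 0.508]
ft_force: [-0.2, 0.1, 1.2]
grip_width: 0.997
```

Request:
step_arm --pt "0.085 -0.0007 0.0015 -0.015 0" --pt "0.085 0 0 -0.015 0" --pt "0.085 0 0 -0.01 0" --pt "0.085 0 0 -0.0055 0" --pt "0.085 0 0 0 0" --pt "0.085 0 0 0 0"

```text
clock: 13.55
position: [0.4479, -0.2804, 0.0044]
ee_rot: [0.493, 0.507, -0.492, 0.508]
ft_force: [-0.8, -0.2, 0.7]
grip_width: 0.993
```

Request:
step_arm --pt "0.085 0 0 -0.001 0" --pt "0.065 0 0 0 0" --pt "0.05 0 0 0 0" --pt "0.045 0 0 0 0" --pt "0.045 0 0 0 0" --pt "0.045 0 0 0 0" --pt "0.045 0 0 0 0" --pt "0.045 0 0 0 0" --force 60

```text
clock: 14.22
position: [0.4481, -0.2803, 0.0035]
ee_rot: [0.493, 0.507, -0.492, 0.508]
ft_force: [-1.0, 1.6, 5.6]
grip_width: 0.642
```

Request:
step_arm --pt "0.045 0 0 0.005 0" --pt "0.045 0 0 0.015 0" --pt "0.045 0 0 0.03 0" --pt "0.045 0 0 0.03 0" --pt "0.045 0 0 0.03 0" --pt "0.045 0 0 0.03 0" --pt "0.045 0 0 0.02 0" --pt "0.045 0 0 0 0" --pt "0.045 0 0 0 0"

```text
clock: 14.97
position: [0.4477, -0.28, 0.1631]
ee_rot: [0.493, 0.507, -0.492, 0.508]
ft_force: [0.2, 0.5, -4.9]
grip_width: 0.642
```

```bash
cat >> h.py <<'E'
def held():
    o=st(); p=camera("wrist"); W=cloud(p); t=o["position"]
    for d in regions_of(p,"upper")[:2]:
        m=d["region"]; z=np.nanmedian(W[m][:,2]); c,s,a,n=rect(W,m&(abs(W[...,2]-z)<.004))
        u=np.array([-np.sin(np.radians(a)),np.cos(np.radians(a))])
        print(round(d["p"],2),np.round(d["centre"]),"top z",round(float(z),4),"dz",round(float(z-t[2]),4),c,s,a,"centre from far edge",(c+u*(max(s)/2-.055)).round(4))
    return p,W
E
python3 -c "
from h import *
held()"
```

```text
t 14.97 p [ 0.4477 -0.28    0.1631] jaw 1.73 x [ 0.001  0.    -1.   ] F [ 0.2  0.5 -4.9] g 0.642 j [-0.17  0.19  0.72  1.84 -0.14  1.16  0.63]
0.56 [255. 280.] top z 0.1856 dz 0.0225 [ 0.4476 -0.2705] [0.0561 0.0911] 1.92 centre from far edge [ 0.4479 -0.2799]
```

Request:
step_arm --pt "0.045 0.005 0.016 0 0.003" --pt "0.045 0.009 0.03 0 0.003" --pt "0.045 0.009 0.032 0 0.004" --pt "0.045 0.009 0.032 0 0.004" --pt "0.045 0.009 0.032 0 0.004" --pt "0.045 0.009 0.032 0 0.004" --pt "0.045 0.009 0.032 0 0.004" --pt "0.045 0.009 0.032 0 0.004" --pt "0.045 0.009 0.032 0 0.004" --pt "0.045 0.009 0.03 0 0.003" --pt "0.045 0.0043 0.016 0 0.002" --pt "0.045 0 0 0 0"

```text
clock: 16.07
position: [0.5374, 0.0407, 0.1606]
ee_rot: [0.48, 0.519, -0.481, 0.518]
ft_force: [-0.6, 0.0, -4.1]
grip_width: 0.639
```

Request:
step_arm --pt "0.045 0 0 -0.02 0" --pt "0.045 0 0 -0.025 0" --pt "0.045 0 0 -0.015 0" --pt "0.045 0 0 0 0" --pt "0.045 0 0 0 0"

```text
clock: 16.48
position: [0.5367, 0.0349, 0.1015]
ee_rot: [0.482, 0.517, -0.484, 0.516]
ft_force: [1.2, -0.3, -3.2]
grip_width: 0.642
```

```bash
python3 -c "
from h import *
p,W=held(); save(p,'w7.png')
m=(W[...,2]>.0545)&(W[...,2]<.075)&(np.hypot(W[...,0]-.5348,W[...,1]-.0848)<.008)
print(m.sum(),W[m].mean(0))"
```

```text
t 16.48 p [0.5367 0.0349 0.1015] jaw 3.9 x [-0.003 -0.001 -1.   ] F [ 1.2 -0.3 -3.2] g 0.642 j [-0.56  0.27  0.47  1.86 -0.14  1.04  0.04]
0.79 [258. 279.] top z 0.124 dz 0.0225 [0.5362 0.0451] [0.0566 0.0897] 4.03 centre from far edge [0.5369 0.035 ]
0.59 [274. 531.] top z 0.1069 dz 0.0055 [0.6416 0.043 ] [0.0125 0.0218] 3.32 centre from far edge [ 0.6442 -0.001 ]
229 [0.53458162 0.08502571 0.06634888]
```

Request:
step_arm --pt "0.045 0.001 0.001 -0.01 0" --pt "0.045 0 0 -0.006 0" --pt "0.045 0 0 0 0" --pt "0.045 0 0 0 0"

```text
clock: 16.92
position: [0.5386, 0.0368, 0.0864]
ee_rot: [0.482, 0.517, -0.483, 0.517]
ft_force: [1.1, -0.2, -2.9]
grip_width: 0.642
```

Request:
step_arm --pt "0.045 -0.0005 -0.0006 -0.006 0" --pt "0.045 0 0 -0.006 0" --pt "0.045 0 0 -0.006 0" --pt "0.045 0 0 -0.005 0" --pt "0.045 0 0 -0.004 0" --pt "0.045 0 0 -0.003 0" --pt "0.045 0 0 0 0" --pt "0.045 0 0 0 0"

```text
clock: 17.58
position: [0.5383, 0.0362, 0.0566]
ee_rot: [0.482, 0.517, -0.483, 0.517]
ft_force: [0.5, 0.4, -3.5]
grip_width: 0.642
```

Request:
step_arm --pt "0.045 0 0 -0.0015 0" --pt "0.045 0 0 -0.001 0" --pt "0.045 0 0 0 0" --pt "0.045 0 0 0 0"

```text
clock: 17.92
position: [0.5384, 0.0363, 0.0543]
ee_rot: [0.483, 0.517, -0.482, 0.517]
ft_force: [-0.4, 0.0, -3.9]
grip_width: 0.641
```

Request:
step_arm --pt "0.045 0 0 -0.0007 0" --pt "0.045 0 0 0 0" --pt "0.045 0 0 0 0"

```text
clock: 18.17
position: [0.5384, 0.0363, 0.0536]
ee_rot: [0.483, 0.517, -0.482, 0.517]
ft_force: [-0.1, -0.4, -3.9]
grip_width: 0.64
```

Request:
step_arm --pt "0.045 0 0 -0.0006 0" --pt "0.045 0 0 0 0" --pt "0.045 0 0 0 0"

```text
clock: 18.42
position: [0.5384, 0.0363, 0.0535]
ee_rot: [0.483, 0.517, -0.482, 0.517]
ft_force: [-4.8, -1.1, 6.2]
grip_width: 0.641
```

Request:
step_arm --pt "0.065 0 0 0 0" --pt "0.08 0 0 0 0" --pt "0.085 0 0 0 0" --pt "0.085 0 0 0 0" --pt "0.085 0 0 0.02 0" --pt "0.085 0 0 0.03 0" --pt "0.085 0 0 0.035 0" --pt "0.085 0 0 0.035 0" --pt "0.085 0 0 0.035 0" --pt "0.085 0 0 0.025 0" --pt "0.085 0 0 0 0" --pt "0.085 0 0 0 0"

```text
clock: 19.42
position: [0.5391, 0.0364, 0.2342]
ee_rot: [0.483, 0.516, -0.481, 0.517]
ft_force: [-0.4, 0.0, -1.2]
grip_width: 0.993
```

```bash
python3 -c "
from h import *
pressview('w8.png',.070,.0785)
p=camera('side'); W=cloud(p); save(p,'s2.png',(120,270,240,400),4)
m=(W[...,2]>.30)&(abs(W[...,0]-.65)<.05)&(abs(W[...,1])<.14); print('side',rect(W,m),W[m].mean(0))
for d in regions_of(p,'grip')[:2]: m=d['region']; print(d['p'],d['centre'],rect(W,m),np.nanmean(W[m],0))
p=camera('top'); W=cloud(p)
m=(W[...,2]>.302)&(abs(W[...,0]-.65)<.05)&(abs(W[...,1])<.14); print('top',rect(W,m),W[m].mean(0))
"
```

```text
t 19.42 p [0.5391 0.0364 0.2342] jaw 3.96 x [ 0.003  0.001 -1.   ] F [-0.4  0.  -1.2] g 0.993 j [-0.6   0.14  0.49  1.71 -0.07  1.31 -0.02]
(array([0.5387, 0.0362]), array([0.0562, 0.1094]), 3.99, 7927) plane [ 0.0003 -0.0005  0.0761]
side (array([ 0.6336, -0.0062]), array([0.0612, 0.1264]), 4.71, 283) [ 6.39775575e-01 -5.68901827e-04  3.10863153e-01]
0.67 [159.0, 323.3] (array([ 0.6532, -0.0164]), array([0.0231, 0.0924]), 6.2, 212) [ 0.65190643 -0.01913505  0.3037473 ]
top (array([ 0.6548, -0.0396]), array([0.0221, 0.0474]), 2.63, 120) [ 0.65409629 -0.03686417  0.30904068]
```

View pics/w8.png

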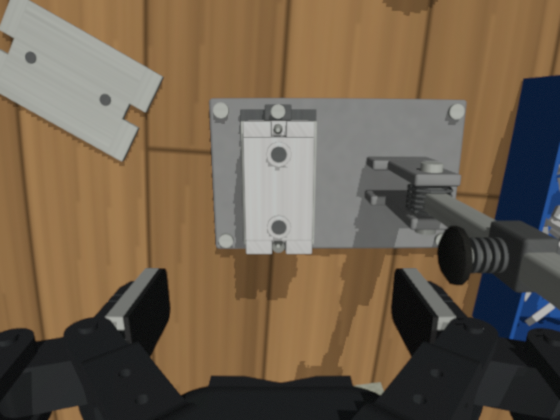

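The upper half is seated flat, top at 76 mm, both pins in its slots at pixels (128,278) and (245,278), gates up. Now to above the grip.

Request:
step_arm --pt "0.085 0 0 0.03 0" --pt "0.085 0 0 0.035 0" --pt "0.085 0 0 0.03 0" --pt "0.085 0.01 -0.005 0.02 0" --pt "0.085 0.02 -0.01 0.01 0" --pt "0.085 0.025 -0.01 0 0" --pt "0.085 0.025 -0.012 0 0" --pt "0.085 0.022 -0.011 0 0" --pt "0.085 0.016 -0.008 0 0" --pt "0.085 0 0 0 0" --pt "0.085 0 0 0 0" --pt "0.085 0 0 0 0"

```text
clock: 20.62
position: [0.656, -0.0195, 0.3571]
ee_rot: [0.482, 0.517, -0.483, 0.517]
ft_force: [-0.9, 0.6, 0.5]
grip_width: 0.998
```

Run:
```python
from h import *
o=st(); p=camera("wrist"); save(p,"w9.png"); W=cloud(p)
m=(W[...,2]>.285)&(W[...,2]<.325)&(abs(W[...,0]-.655)<.05)&(abs(W[...,1]+.01)<.15)
print(rect(W,m),np.nanpercentile(W[m][:,2],[5,50,95]))
for d in regions_of(p,"grip")[:2]: k=d["region"]; print(d["p"],d["centre"],rect(W,k),np.nanmean(W[k],0))
```

```text
t 20.62 p [ 0.656  -0.0195  0.3571] jaw 3.95 x [-0.001 -0.    -1.   ] F [-0.9  0.6  0.5] g 0.998 j [-0.41  0.41  0.56  1.17 -0.21  1.62  0.17]
(array([ 0.6565, -0.0068]), array([0.0241, 0.115 ]), 4.04, 8318) [0.30186936 0.30940212 0.31144554]
0.68 [216.7, 278.5] (array([ 0.6677, -0.0771]), array([0.2182, 0.0538]), -0.83, 6921) [ 0.65669579 -0.00965917  0.30745477]
```

View pics/w9.png

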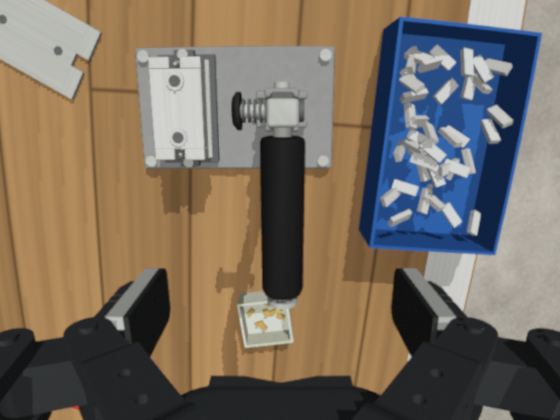

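The view shows the black grip at pixels (135–298, 282), between the jaws and square to them. Lowering and pinching.

Request:
step_arm --pt "0.085 0.0015 0 -0.015 0" --pt "0.085 0 0 -0.02 0" --pt "0.085 0 0 -0.02 0" --pt "0.085 0 0 -0.015 0" --pt "0.085 0 0 -0.009 0" --pt "0.085 0 0 0 0" --pt "0.085 0 0 0 0"

```text
clock: 21.3
position: [0.6577, -0.0193, 0.2796]
ee_rot: [0.483, 0.517, -0.482, 0.517]
ft_force: [0.4, 0.5, 0.6]
grip_width: 0.992
```

Request:
step_arm --pt "0.06 0 0 0 0" --pt "0.04 0 0 0 0" --pt "0.02 0 0 0 0" --pt "0.015 0 0 0 0" --pt "0.015 0 0 0 0" --pt "0.015 0 0 0 0" --pt "0.015 0 0 0 0" --pt "0.015 0 0 0 0" --pt "0.015 0 0 0 0" --force 80

```text
clock: 22.05
position: [0.6576, -0.0198, 0.2794]
ee_rot: [0.483, 0.517, -0.482, 0.517]
ft_force: [-5.2, 1.0, 6.8]
grip_width: 0.255
```

Run:
```python
from h import *
st()
# arc increments, equal q steps
q=np.linspace(0,1.40,25); s=-.2*np.sin(q); z=.2*np.cos(q); a=np.radians(4)
print(np.c_[np.diff(s)*np.cos(a),np.diff(s)*np.sin(a),np.diff(z)].round(4).tolist())
```

```text
t 22.05 p [ 0.6576 -0.0198  0.2794] jaw 3.95 x [-0.  0. -1.] F [-5.2  1.   6.8] g 0.255 j [-0.43  0.42  0.55  1.31 -0.22  1.47  0.18]
[[-0.0116, -0.0008, -0.0003], [-0.0116, -0.0008, -0.001], [-0.0115, -0.0008, -0.0017], [-0.0114, -0.0008, -0.0024], [-0.0112, -0.0008, -0.003], [-0.011, -0.0008, -0.0037], [-0.0108, -0.0008, -0.0043], [-0.0105, -0.0007, -0.0049], [-0.0102, -0.0007, -0.0055], [-0.0099, -0.0007, -0.0061], [-0.0095, -0.0007, -0.0067], [-0.0091, -0.0006, -0.0073], [-0.0087, -0.0006, -0.0078], [-0.0082, -0.0006, -0.0083], [-0.0077, -0.0005, -0.0087], [-0.0072, -0.0005, -0.0092], [-0.0066, -0.0005, -0.0096], [-0.0061, -0.0004, -0.0099], [-0.0055, -0.0004, -0.0103], [-0.0049, -0.0003, -0.0106], [-0.0043, -0.0003, -0.0109], [-0.0036, -0.0003, -0.0111], [-0.003, -0.0002, -0.0113], [-0.0023, -0.0002, -0.0114]]
```

Request:
step_arm --pt "0.015 -0.0116 -0.0008 -0.0003 0" --pt "0.015 -0.0116 -0.0008 -0.001 0" --pt "0.015 -0.0115 -0.0008 -0.0017 0" --pt "0.015 -0.0114 -0.0008 -0.0024 0" --pt "0.015 -0.0112 -0.0008 -0.003 0" --pt "0.015 -0.011 -0.0008 -0.0037 0" --pt "0.015 -0.0108 -0.0008 -0.0043 0" --pt "0.015 -0.0105 -0.0007 -0.0049 0" --pt "0.015 0 0 0 0"

```text
clock: 22.8
position: [0.5673, -0.026, 0.2581]
ee_rot: [0.483, 0.517, -0.482, 0.517]
ft_force: [-1.6, -0.1, 5.9]
grip_width: 0.255
```

```bash
cat >> h.py <<'E'
def q():
    o=st(); d=(o["position"]-[.6576,-.0198,.2794]); s=d[0]*np.cos(np.radians(4))+d[1]*np.sin(np.radians(4)); 
    print("q",np.arctan2(-s,.2+d[2]).round(4),"r",np.hypot(s,.2+d[2]).round(4),"lat",(-d[0]*np.sin(np.radians(4))+d[1]*np.cos(np.radians(4))).round(4))
E
python3 -c "
from h import *
q()"
```

```text
t 22.8 p [ 0.5673 -0.026   0.2581] jaw 3.94 x [ 0.001  0.001 -1.   ] F [-1.6 -0.1  5.9] g 0.255 j [-0.51  0.2   0.55  1.6  -0.11  1.37  0.13]
q 0.4688 r 0.2003 lat 0.0001
```

Tracking the arc well. Continuing.

Request:
step_arm --pt "0.015 -0.0102 -0.0007 -0.0055 0" --pt "0.015 -0.0099 -0.0007 -0.0061 0" --pt "0.015 -0.0095 -0.0007 -0.0067 0" --pt "0.015 -0.0091 -0.0006 -0.0073 0" --pt "0.015 -0.0087 -0.0006 -0.0078 0" --pt "0.015 -0.0082 -0.0006 -0.0083 0" --pt "0.015 -0.0077 -0.0005 -0.0087 0" --pt "0.015 -0.0072 -0.0005 -0.0092 0" --pt "0.015 -0.0066 -0.0005 -0.0096 0" --pt "0.015 -0.0061 -0.0004 -0.0099 0" --pt "0.015 -0.0055 -0.0004 -0.0103 0" --pt "0.015 0 0 0 0"

```text
clock: 23.8
position: [0.4774, -0.0324, 0.1666]
ee_rot: [0.482, 0.518, -0.483, 0.516]
ft_force: [-8.2, -0.4, 7.4]
grip_width: 0.258
```

Request:
step_arm --pt "0.015 -0.0049 -0.0003 -0.0106 0" --pt "0.015 -0.0043 -0.0003 -0.0109 0" --pt "0.015 -0.0036 -0.0003 -0.0111 0" --pt "0.015 -0.003 -0.0002 -0.0113 0" --pt "0.015 -0.0023 -0.0002 -0.0114 0" --pt "0.015 0 0 0 0" --pt "0.015 0 0 0 0" --force 100

```text
clock: 24.38
position: [0.4601, -0.0336, 0.1125]
ee_rot: [0.482, 0.518, -0.483, 0.516]
ft_force: [-8.6, -0.4, 4.8]
grip_width: 0.252
```

```bash
python3 -c "
from h import *
q()"
```

```text
t 24.38 p [ 0.4601 -0.0336  0.1125] jaw 3.95 x [-0.003 -0.    -1.   ] F [-8.6 -0.4  4.8] g 0.252 j [-0.54  0.08  0.54  2.04 -0.04  1.04  0.09]
q 1.4051 r 0.2007 lat 0.0
```

Request:
step_arm --pt "0.015 -0.0015 -0.0001 -0.007 0" --pt "0.015 -0.001 -0.0001 -0.007 0" --pt "0.015 -0.0008 -0.0001 -0.007 0" --pt "0.015 -0.0005 0 -0.006 0" --pt "0.015 0 0 -0.004 0" --pt "0.015 0 0 0 0" --pt "0.015 0 0 0 0" --pt "0.015 0 0 0 0"

```text
clock: 25.05
position: [0.4575, -0.0337, 0.083]
ee_rot: [0.482, 0.517, -0.483, 0.517]
ft_force: [-10.3, 0.1, 16.1]
grip_width: 0.252
```

Run:
```python
from h import *
q(); ex=np.array([np.cos(.0698),np.sin(.0698)]); ey=np.array([-ex[1],ex[0]])
for n in ["top","side"]:
    p=camera(n); W=cloud(p)
    if n=="side": save(p,"s3.png",(150,290,220,400),4)
    d=W[...,:2]-[.538,.036]; s=d@ex; t=d@ey
    m=(abs(t)<.006)&(s>-.07)&(s<.085)&(W[...,2]>.085)&(W[...,2]<.14)
    if m.sum()>10: print(n,m.sum(),np.polyfit(s[m],W[...,2][m],1).round(4),np.polyfit(s[m],W[...,2][m],1,full=True)[1])
```

```text
t 25.05 p [ 0.4575 -0.0337  0.083 ] jaw 3.95 x [-0.001  0.001 -1.   ] F [-10.3   0.1  16.1] g 0.252 j [-0.53  0.12  0.54  2.08 -0.07  0.97  0.11]
q 1.5527 r 0.2007 lat 0.0
top 182 [-0.0164  0.1124] [0.00814671]
side 41 [0.0412 0.1018] [0.00080981]
```

View pics/s3.png

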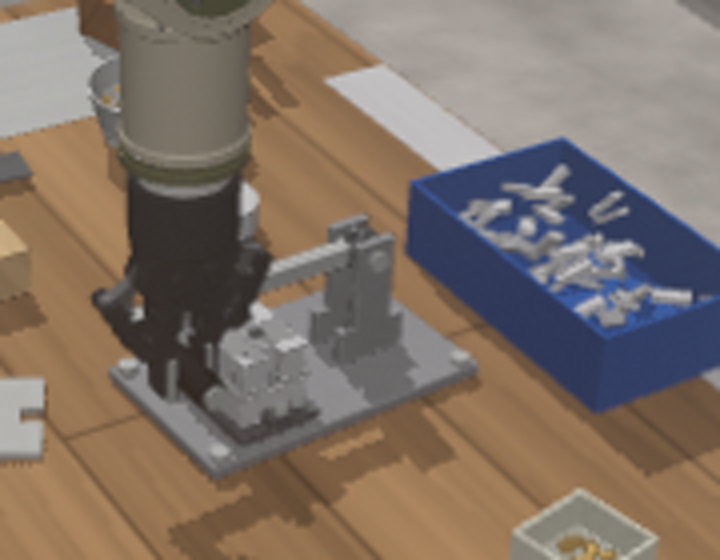

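The lever is nearly level, foot on the mould, grip in the fingers. The last few millimetres now.

Request:
step_arm --pt "0.015 -0.0006 0 -0.0025 0" --pt "0.015 0 0 -0.0018 0" --pt "0.015 0 0 0 0" --pt "0.015 0 0 0 0" --pt "0.015 0 0 0 0" --pt "0.015 0 0 0 0"

```text
clock: 25.65
position: [0.4574, -0.0338, 0.0792]
ee_rot: [0.483, 0.517, -0.482, 0.517]
ft_force: [-9.5, -0.7, 19.5]
grip_width: 0.251
```

Run:
```python
from h import *
q(); ex=np.array([np.cos(.0698),np.sin(.0698)]); ey=np.array([-ex[1],ex[0]])
for n in ["top","side","wrist"]:
    p=camera(n); W=cloud(p)
    if n=="wrist": save(p,"w10.png")
    d=W[...,:2]-[.538,.036]; s=d@ex; t=d@ey; z=W[...,2]
    m=(abs(t)<.009)&(s>-.09)&(s<.09)&(z>.09)&(z<.13)
    for a in np.arange(-.09,.09,.02):
        k=m&(s>=a)&(s<a+.02)
        if k.sum()>3: print(n,round(a+.01,3),k.sum(),np.percentile(z[k],[20,50,80]).round(4))
    k=(abs(s)<.03)&(abs(t)<.055)&(abs(t)>.02)&(z>.07)&(z<.079)
    if k.sum()>10: print("upper top z",np.median(z[k]))
```

```text
t 25.65 p [ 0.4574 -0.0338  0.0792] jaw 3.94 x [ 0.     0.001 -1.   ] F [-9.5 -0.7 19.5] g 0.251 j [-0.53  0.12  0.53  2.08 -0.08  0.96  0.12]
q 1.572 r 0.2007 lat 0.0
top -0.08 34 [0.1054 0.1083 0.1111]
top -0.06 30 [0.1058 0.1092 0.1109]
top -0.04 25 [0.106  0.1081 0.111 ]
top -0.02 30 [0.1059 0.1078 0.1114]
top 0.0 34 [0.1073 0.1135 0.1261]
top 0.02 29 [0.1067 0.1097 0.1112]
top 0.04 29 [0.1054 0.1088 0.1116]
top 0.06 27 [0.1069 0.1096 0.1113]
top 0.08 23 [0.1065 0.1104 0.1119]
upper top z 0.07614458831249005
side -0.08 6 [0.1051 0.1057 0.1075]
side 0.02 5 [0.0928 0.0952 0.0988]
side 0.04 35 [0.097  0.1018 0.1042]
side 0.06 25 [0.0956 0.1015 0.106 ]
side 0.08 34 [0.0973 0.1026 0.106 ]
upper top z 0.07446594851484323
wrist -0.08 3367 [0.1062 0.1069 0.1074]
wrist -0.06 3132 [0.1063 0.1069 0.1074]
wrist -0.04 3050 [0.1063 0.1069 0.1075]
wrist -0.02 3482 [0.1062 0.1069 0.1076]
wrist 0.0 1940 [0.107  0.1077 0.109 ]
upper top z 0.07604874125316376
```

View pics/w10.png

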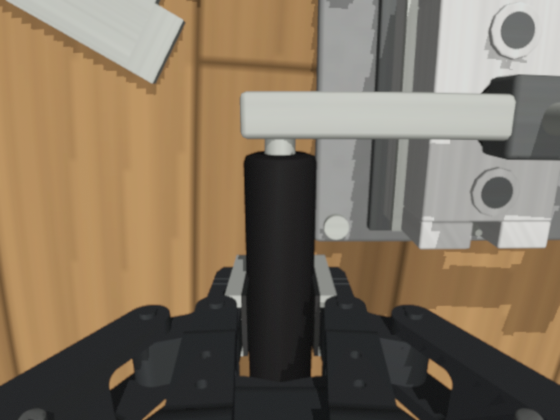

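The bar (110, 240–510) reads 106.9 mm along its whole length, so it is level. The mould is still seated and the grip is pinched. One short hold check, then hand in.

Request:
step_arm --pt "0.015 0 0 0 0" --pt "0.015 0 0 0 0" --pt "0.015 0 0 0 0" --pt "0.015 0 0 0 0" --pt "0.015 0 0 0 0" --pt "0.015 0 0 0 0"

```text
clock: 26.3
position: [0.4574, -0.0338, 0.0792]
ee_rot: [0.483, 0.517, -0.482, 0.517]
ft_force: [-10.1, 0.7, 18.9]
grip_width: 0.255
```

```bash
python3 -c "
from h import *
q(); print(ticket.hand_in())"
```

```text
t 26.3 p [ 0.4574 -0.0338  0.0792] jaw 3.94 x [ 0.     0.001 -1.   ] F [-10.1   0.7  18.9] g 0.255 j [-0.53  0.12  0.53  2.08 -0.08  0.96  0.12]
q 1.5719 r 0.2007 lat 0.0
the job is handed in; nothing more can be done
None
```

The mould is made up and pressed shut, and I handed the job in at about 26 s with the arm still holding the handle down. No verdict was reported.

- **Divider plate:** I lowered the smaller steel plate from the block over the guide pins and let it go. It lies flat with its top at 50 mm and both pins in its slots.
- **Upper half:** I lowered it onto the plate, gates up, and let it go. Its top reads 76 mm with no tilt.
- **Handle:** It is pulled to q ≈ 1.572 and pinched with 100 N. The wrist camera reads the bar at 106.9 mm along its length, so it is level. The force was about 19 N on the grip and steady over the last half second.

**Checks that disagreed:** The side camera read the upper half's top about 1.6 mm lower (74.5 mm) and gave scattered readings for the bar. That is within its calibration error. About 10 N of sideways force stayed on the grip along the lever. I touched none of the other things on the bench but took no final picture to confirm they stayed put.

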